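# Move the battery pack from the charger to the data logger

## Task

The battery pack is charged: press the sprung catch of the flat charger so that the pack is let go, draw it out of the dovetail, and slide it into the sloping dovetail of the data logger until it is fully home and that catch has clicked up behind it. Do not ram it, leave it in the logger with nothing touching it, and do not disturb the other things on the bench.

Things in the scene. Friction and masses are not known exactly. Their poses are not given: they have to be found in the camera images.
- pack: the battery pack, black, about 0.3 kg: body 44 mm wide (x), 90 mm long (y), from 13 to 54 mm above the underside; below it a dovetail tongue 9 mm high, 40 mm wide at the bottom, 28 mm at the neck; the nose (the 8 mm at +y) is 22 mm wide and raised 2 mm. Origin in the middle of the underside; y points the way it slides home, z up
- pack_grip (a point): middle of the pack's grip faces: centre of its length and width, 34 mm above the underside, 20 mm below the top, axes as body pack. Grip across the 44 mm width (x), fingertips no more than 20 mm below this point so that they clear the rails
- charger_bed: the charger's dovetail bed (grey level cradle 80x172 mm; the pack starts home in it). Origin on the channel floor, 28 mm over the bench, under the middle of the pack when home; +y = the way in, -y = out of the mouth, z up from the floor. Rails: y -44 to +47 mm, 10 mm high, out to 32 mm either side; play of the tongue 1 mm to each side, 2 mm upward
- charger_stop (a point): middle of the charger's end stop face at channel floor level (bed y = +47.5 mm; stop 72 mm wide, 28 mm high). A sprung ejector in it (5 N pressed in, 14 mm stroke) kicks the pack about 14 mm out when the catch is pressed down; the pack then stands loose over the catch tooth, which tips it nose down by up to 2 deg. Draw it at least 92 mm from home before lifting it
- logger_bed: the data logger's dovetail bed, same shape and sizes as the charger's, in a white cradle 82x180 mm; it rises by 0.26 rad (15 deg) towards its home end. Origin on the channel floor 58 mm over the bench, where the middle of the pack's underside lies when home; +y = up the slope, the way in; z square to the floor. The mouth flares over its last 8 mm; start from y = -105 mm
- logger_stop (a point): middle of the logger's end stop face at channel floor level (bed y = +47.5 mm). Push to pass the tooth and the ejector (last 14 mm, like the charger's): about 10 to 15 N. Pushed against the stop the pack is at bed y = +2.5 mm and the tooth snaps up behind it; let go, it rests on the tooth at -0.5 mm
- charger_catch (a joint): catch of the charger, a tooth at the mouth with a paddle in front: value 0 = sprung up, grows as it is pressed down square to the bed; frees the pack beyond 0.005, bottoms at 0.007 m; spring 3 N at the start, 6 N at the bottom. Tooth 24 mm wide, 5 mm over the channel floor, upright face at bed y = -45.5 mm, ramp down to -60 mm. 
- logger_catch (a joint): catch of the logger, the same: value 0 = sprung up, grows as it is pressed down square to the bed; frees the pack beyond 0.005, bottoms at 0.007 m; spring 3 N at the start, 6 N at the bottom. Tooth 24 mm wide, 5 mm over the channel floor, upright face at bed y = -45.5 mm, ramp down to -60 mm. It is pressed down by the pack while that passes and comes back to 0 when the pack is home
- charger_pad (a point): middle of the top of the ribbed thumb paddle (34 mm wide across, 50 mm long) of the charger's catch, 93 mm out in front of the bed origin and 2 mm below the channel floor; press here square to the bed. Moves with the paddle
- cup: bystander: clear plastic cup, 73 mm wide, 83 mm high, origin under its centre
- beaker: bystander: beaker, 60 mm wide, 73 mm high, origin under its centre
- caliper: bystander: digital caliper lying on the notebook, 59x165x10 mm
- tape: bystander: roll of tape lying flat, 68 mm wide, 18 mm high
- hexkeys: bystander: red folding hex-key set, 22x86x23 mm
- timer: bystander: white timer, 62x62x19 mm
- glue: bystander: white glue bottle, 28 mm wide, 92 mm high
- marker: bystander: marker pen lying flat, 15x124x14 mm

How it is judged:
By the outcome, as a careful person would: the job done as asked, in the order asked, and still so for the second after the job is handed in, with the robot touching nothing.
It also fails if it takes over 64 s, if anything falls off the work surface, if the arm or the gripper's body presses on something with over 40 N, if the wrist force passes 120 N, or if a joint passes its speed limit or range.

## Robot

A 7-joint arm with a two-finger parallel gripper is mounted at the origin on a cart in front of the work surface, level with it; the furniture and walls round the work are solid. World frame = base frame: x ahead of the robot, y to its left, z up, the work surface at z = 0. Lengths are in m, angles in rad, forces in N, time in s.
With the tool pointing down it reaches from about 0.4 to 0.85 m from the base axis. Payload 10.4 kg.
Tool frame: the origin (TCP) lies midway between the tips of the shut fingers; the grasp point (between the pads) lies 19 mm behind it (manip.pinch_z is the distance from the TCP to the grasp point, in m); y points along the fingers, x is the direction in which the jaws open and shut, and the axes are right-handed (so a half turn about y gives the same grasp; the last joint's range is limited). The gripper opens to 85 mm and grips with 20 to 120 N. Pads are 22 mm wide; open, the fingers measure 114 mm over their backs; the gripper's body (76 mm by 85 mm) begins 54 mm behind the grasp point. The pads swing forward as they close: fully open they stand 13 mm farther back than shut.
Start: joints at [-1.209, 0.332, -0.065, 1.46, 0.022, 1.35, -0.088], TCP at [0.235, 0.579, 0.231] pointing down, gripper open.
Joint ranges: [-2.6, 2.6], [-0.5, 2.12], [-1.47, 1.34], [0.16, 2.42], [-1.27, 4.41], [0.06, 2.06], [-2.6, 2.6]. Speed limits (rad/s): [2.22, 2.22, 2.79, 2.79, 3.14, 3.14, 3.14].

## Interface

Orientations are given as a unit quaternion [x, y, z, w].
In Python, from workcell import manip gives the robot as it stands.
- The arm moves only by the shell command python3 -m pendant 'ROWS' [OPENING] [FORCE]. ROWS is a JSON object of lists of equal length, an entry for each row: "offset": the shift along the tool's x, y, z scaled (see below), a list of three; "turn": the turn, a rotation vector about the tool's x, y, z scaled (see below), a list of three. A call has 1 to 12 rows; each row is the pose to reach, as a shift and turn from the pose measured when the call began, along the tool's axes at that moment; what a row does not reach only later rows make up. The controller multiplies each number of a shift by 200 mm and each number of a turn by 45 degrees. A row lasts 1/8 s, in which the tool goes at most 62.5 mm and 10.7 degrees, less where a joint would pass 70% of its speed; a pose out of reach is approached as far as the arm can. A call with a number of a shift or a turn outside -1 to 1 is refused whole. A call with a gripper value outside its range is refused whole. OPENING is the opening in per cent of the stroke, from 0 (shut) to 100 (fully open), set as the call begins (- or left out, the last holds). The fingers move at their own pace and stop on an object; FORCE is the grip in N (left out, the last holds). Time passes only in rows, so rows that repeat a pose let the fingers close. It gives the time, the measured TCP pose, the force and the opening at its end, in the units of the state.
- manip.get_obs(): the state, without advancing time (a new reading comes with each control period).
- manip.camera(name): name is "scene" or "top" or "wrist"; returns (picture, depth): 420x560x3 uint8, red, green, blue; 420x560 float32, m along the optical axis (not along the pixel's ray), 0 where there is no reading.
- manip.camera_model(name): a dict with "intrinsics" (3x3 intrinsics, pixels), "R" (3x3) and "t" (3): a world point X has camera coordinates R X + t; the wrist camera has in their place "tool_from_camera" (4x4, takes a point from camera to tool coordinates, whose origin is the TCP and whose axes are the tool frame's). Camera axes: x right, y down, z forward; pixel columns grow to the right and rows downward; lengths in m; the calibration is good to about 2 mm. A picture is of the moment at which its call begins: read the wrist's pose just before it. camera_model takes no time and is no camera call.
- manip.hand_in(): hands the job in, once; it reports no verdict.
The state is a dict: "clock": time; "joint_pos": joint angles; "joint_velocities": joint speeds; "tau": joint torques, N m; "position": TCP position; "ee_rot": TCP orientation; "ft_force": force on the tool from outside, world axes, zero at the start; "torque": the same for the moment, N m; "grip_width": opening from 0.0 (shut) to 1.0 (fully open).
Only numpy, scipy, OpenCV 4.12 (cv2) and the standard library are available. Lean on these libraries where they do the work, as an engineer would, in place of code of your own. Each camera call takes 0.05 s, during which the arm holds its last target. There are 200 camera calls.

## Working session

There is one attempt and no reset: what is moved stays moved. The work goes in short steps, Python scripts to look and compute and a shell command to move; the robot and the scene stay as the last step left them, time stands still between calls to the robot, and variables do not carry over. Pictures are saved under pics/ and viewed, about 8 in all and at most 12, crops included, and the job is handed in when it is done.

```bash
mkdir -p pics; ls; python3 - <<'E'
from workcell import manip
import numpy as np,cv2
o=manip.get_obs(); print(o)
for n in("scene","top"):
    p,d=manip.camera(n); np.savez(f"pics/{n}0.npz",p=p,d=d); cv2.imwrite(f"pics/{n}0.png",p[...,::-1]); m=manip.camera_model(n); print(n,{k:np.round(v,4).tolist() for k,v in m.items()})
print(np.round(manip.camera_model("wrist")["tool_from_camera"],4))
E
```

```text
pics
{'clock': 0.0, 'joint_pos': array([-1.20856394,  0.3329103 , -0.06469637,  1.46096228,  0.02163987,
        1.34989957, -0.08849971]), 'joint_velocities': array([ 2.00951092e-04, -2.72221910e-04, -2.60103951e-04,  9.66783014e-05,
        6.93472007e-04, -4.42736700e-04,  1.27388143e-03]), 'tau': array([-2.76983619e-04, -6.25423694e+01,  4.88994049e-02, -3.91614783e+01,
        1.61186251e-02,  9.61314101e-03, -3.17533340e-05]), 'position': array([0.23450278, 0.57892335, 0.23048193]), 'ee_rot': array([ 0.58670664,  0.39475272, -0.39557693, -0.58605845]), 'ft_force': array([ 0.94229584,  0.09196842, -0.5854931 ]), 'torque': array([-0.03580355,  0.06883791,  0.02523636]), 'grip_width': 0.997875970139807}
scene {'intrinsics': [[493.672, 0.0, 270.8294], [0.0, 493.672, 211.6198], [0.0, 0.0, 1.0]], 'R': [[0.68, -0.7332, -0.0016], [-0.3509, -0.3235, -0.8788], [0.6438, 0.5981, -0.4772]], 't': [-0.3466, 0.2526, 1.3639]}
top {'intrinsics': [[480.8456, 0.0, 281.2276], [0.0, 480.8456, 209.433], [0.0, 0.0, 1.0]], 'R': [[0.0527, -0.9986, 0.0031], [-0.9751, -0.0521, -0.2156], [0.2155, 0.0083, -0.9765]], 't': [0.0114, 0.5378, 1.4159]}
[[ 1.000e+00  8.000e-04 -1.000e-04  4.000e-04]
 [ 3.000e-04 -2.610e-01  9.653e-01 -1.426e-01]
 [ 7.000e-04 -9.653e-01 -2.610e-01  6.680e-02]
 [ 0.000e+00  0.000e+00  0.000e+00  1.000e+00]]
```

View pics/top0.png

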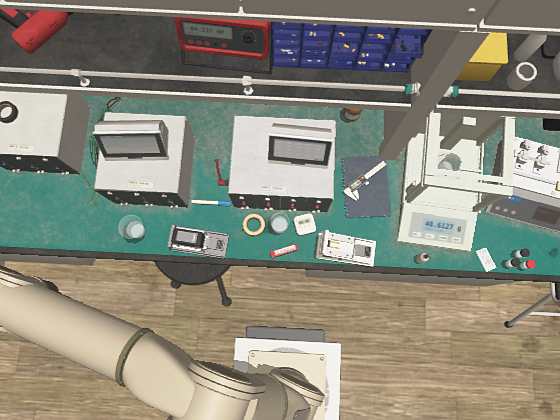

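View pics/scene0.png

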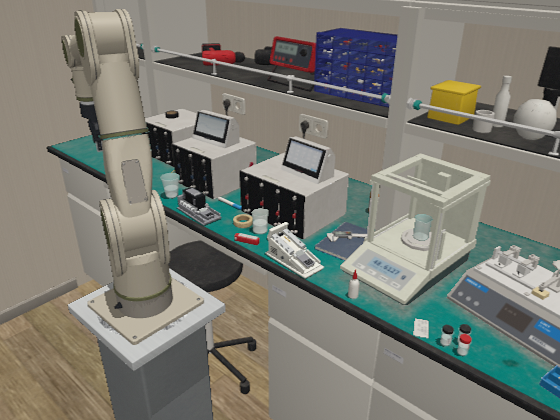

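The top view shows the charger at about (198,240), with the pack at its left end and the paddle at its right. The logger is at about (346,247). Both mouths face right, which is world -y. The scene view confirms this: the logger's high end is at (280,235). Next I'll measure with enlarged crops and depth.

```bash
cat > h.py <<'E'
from workcell import manip
import numpy as np,cv2
from scipy.spatial.transform import Rotation as Ro
def cloud(n,p=None,d=None,T=None):
    m=manip.camera_model(n);K=m["intrinsics"]
    v,u=np.mgrid[:d.shape[0],:d.shape[1]]
    c=np.stack([(u-K[0][2])/K[0][0]*d,(v-K[1][2])/K[1][1]*d,d],-1)
    if n!="wrist": return (c-np.array(m["t"]))@np.array(m["R"])
    A=np.array(m["tool_from_camera"]); c=c@A[:3,:3].T+A[:3,3]
    return c@T[0].as_matrix().T+T[1]
def shot(n,tag):
    o=manip.get_obs(); T=(Ro.from_quat(o["ee_rot"]),np.array(o["position"]))
    p,d=manip.camera(n); cv2.imwrite(f"pics/{tag}.png",p[...,::-1]); X=cloud(n,p,d,T)
    np.savez(f"pics/{tag}.npz",p=p,d=d,X=X); return p,d,X
E
python3 - <<'E'
from h import *
ims=[]
for n,rs in (("top",[(160,218,76,44),(310,225,76,44)]),("scene",[(170,180,56,46),(256,220,72,58)])):
    z=np.load(f"pics/{n}0.npz");X=cloud(n,z["p"],z["d"])
    for x,y,w,h in rs:
        ims.append(cv2.resize(z["p"][y:y+h,x:x+w,::-1],(400,300) ,interpolation=cv2.INTER_CUBIC))
        P=X[y:y+h,x:x+w].reshape(-1,3); P=P[np.isfinite(P).all(1)]
        P=P[(P[:,2]>.012)&(P[:,2]<.2)&(P[:,0]<.8)]
        print(n,len(P),P.min(0).round(3),P.max(0).round(3)); 
        r=cv2.minAreaRect((P[:,:2]*1000).astype(np.float32)); print(np.round(cv2.boxPoints(r)),r)
    g=X[z["d"]>0]; g=g[(abs(g[:,2])<.03)]; print("bench z",np.median(g[:,2]))
cv2.imwrite("pics/c1.png",np.vstack([np.hstack(ims[:2]),np.hstack(ims[2:])]))
E
```

```text
top 1373 [0.385 0.201 0.012] [0.495 0.381 0.092]
[[383. 207.]
 [485. 197.]
 [502. 375.]
 [400. 385.]] ((442.3693542480469, 290.84210205078125), (178.9124298095703, 102.2325439453125), 84.44123840332031)
top 1455 [ 0.383 -0.257  0.012] [ 0.502 -0.052  0.105]
[[ 365. -246.]
 [ 460. -266.]
 [ 505.  -53.]
 [ 410.  -33.]] ((434.7185363769531, -149.87026977539062), (217.8559112548828, 97.05567932128906), 78.06205749511719)
bench z 0.0018835129080294617
scene 1441 [0.387 0.199 0.012] [0.613 0.545 0.087]
[[281. 334.]
 [422. 170.]
 [676. 388.]
 [536. 552.]] ((478.58782958984375, 361.06591796875), (335.4769592285156, 216.33726501464844), 40.56615447998047)
scene 2126 [ 0.383 -0.261  0.012] [0.684 0.055 0.102]
[[ 280. -110.]
 [ 426. -303.]
 [ 684. -108.]
 [ 538.   85.]] ((481.63287353515625, -109.0050048828125), (323.7829895019531, 241.94070434570312), 37.13310241699219)
bench z -0.00015620706654783956
```

View pics/c1.png

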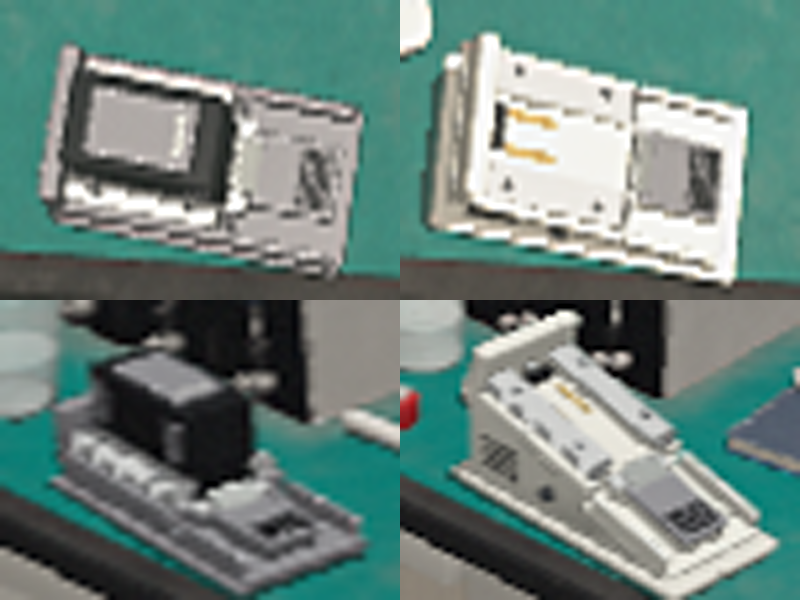

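```bash
cat >> h.py <<'E'
def bedR(yaw,pitch=0): # bed frame: y along slide
    y=np.array([-np.sin(yaw)*np.cos(pitch),np.cos(yaw)*np.cos(pitch),np.sin(pitch)])
    x=np.array([np.cos(yaw),np.sin(yaw),0]); return np.stack([x,y,np.cross(x,y)],1)
def tool(B,s=1): # tool x=s*bed x, y=-bed z, z=s*bed y
    return np.stack([s*B[:,0],-B[:,2],s*B[:,1]],1)
def go(p,R=None):
    o=manip.get_obs();R0=Ro.from_quat(o["ee_rot"]);R=R0.as_matrix() if R is None else R
    a=R0.inv().apply(np.array(p)-o["position"])/.2;t=(R0.inv()*Ro.from_matrix(R)).as_rotvec()/(np.pi/4)
    print("offset",a.round(4),"turn",t.round(4),"dist",np.linalg.norm(a)*200)
E
python3 - <<'E'
from h import *
o=manip.get_obs();R=Ro.from_quat(o["ee_rot"]).as_matrix();print(R.round(3))
B=bedR(-.1)
for s in(1,-1): print(s);go([.44,.25,.33],tool(B,s))
E
```

```text
[[ 0.375 -0.    -0.927]
 [ 0.927 -0.001  0.375]
 [-0.001 -1.    -0.   ]]
1
offset [-1.1395 -0.4954 -1.57  ] turn [ 1.1000e-03  1.6374e+00 -1.4000e-03] dist 400.43237730438756
-1
offset [-1.1395 -0.4954 -1.57  ] turn [-1.5000e-03 -2.3626e+00 -1.2000e-03] dist 400.43237730438756
```

```bash
python3 -m pendant '{"offset":[[-0.14,-0.06,-0.2],[-0.28,-0.12,-0.39],[-0.43,-0.19,-0.59],[-0.57,-0.25,-0.785],[-0.57,-0.25,-0.785]],"turn":[[0,0.2,0],[0,0.41,0],[0,0.62,0],[0,0.82,0],[0,0.82,0]]}' 0; python3 -c "
from h import *
go([.44,.25,.33],tool(bedR(-.1)))"
```

```text
clock: 0.72
position: [0.3403, 0.4114, 0.282]
ee_rot: [0.682, 0.187, -0.186, -0.682]
ft_force: [-0.0, 0.6, -0.3]
grip_width: 0.001
offset [ 0.0188 -0.2392 -0.9486] turn [8.00e-04 8.07e-01 1.60e-03] dist 195.70153383142573
```

```bash
python3 -m pendant '{"offset":[[0,-0.06,-0.24],[0.01,-0.12,-0.48],[0.02,-0.18,-0.71],[0.02,-0.24,-0.95],[0.02,-0.24,-0.95],[0.02,-0.24,-0.95]],"turn":[[0,0.2,0],[0,0.4,0],[0,0.6,0],[0,0.8,0],[0,0.81,0],[0,0.81,0]]}'; python3 - <<'E'
from h import *
p,d,X=shot("wrist","w1")
print(np.isfinite(X).all(), X[100:400:100,100:500:130].round(3).tolist())
E
```

```text
clock: 1.48
position: [0.4397, 0.2509, 0.3296]
ee_rot: [0.706, -0.035, 0.035, -0.706]
ft_force: [0.3, 0.1, -0.5]
grip_width: 0.003
True [[[-0.229, 0.463, -0.85], [0.388, 0.351, 0.001], [0.572, 0.333, -0.001], [0.755, 0.315, -0.0]], [[-0.329, 0.062, -0.853], [0.369, 0.206, -0.002], [0.559, 0.196, 0.032], [0.705, 0.196, 0.09]], [[0.129, 0.057, 0.001], [0.427, 0.265, 0.385], [0.468, 0.261, 0.384], [0.664, 0.105, 0.164]]]
```

View pics/w1.png

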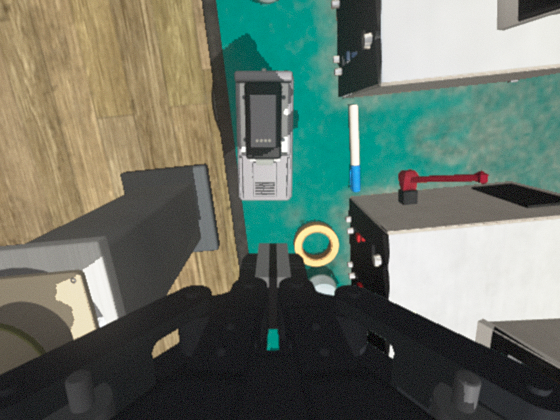

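```bash
cat > m.py <<'E'
from h import *
def rect(P,msg):
    r=cv2.minAreaRect((P[:,:2]*1000).astype(np.float32)); (c,s,a)=r
    b=cv2.boxPoints(r); e=max((b[1]-b[0],b[2]-b[1]),key=np.linalg.norm); e=e*np.sign(e[1]); 
    print(msg,len(P),"c",np.round(c,1),"size",np.round(s,1),"yaw",round(float(np.arctan2(-e[0],e[1])),4),"z",np.percentile(P[:,2],[5,50,95]).round(4))
    return np.array(c),float(np.arctan2(-e[0],e[1]))
E
python3 - <<'E'
from m import *
z=np.load("pics/w1.npz");X=z["X"];p=z["p"].astype(int)
R=X[60:205,225:305]; 
sel=lambda lo,hi:R[(R[...,2]>lo)&(R[...,2]<hi)]
rect(sel(.076,.095),"packtop"); rect(sel(.005,.1),"all"); 
print(np.histogram(R[...,2],bins=np.arange(-.004,.1,.004)))
# profile along charger centreline column
for v in range(66,206,4):
    print(v,[tuple((X[v,u]*1000).round(0).astype(int)) for u in (246,264,284)],p[v,264])
E
```

```text
packtop 2811 c [433.8 317.8] size [88.4 44.3] yaw -0.1053 z [0.08   0.0822 0.0839]
all 7156 c [431.5 294.4] size [178.1  80.1] yaw -0.0999 z [0.0105 0.0387 0.0834]
(array([2412, 1884,   76,  341,  916,   31,   55, 1305,  221,   35,  698,
         21,    1,   17,  419,  196,    0,    1,    2,   11,  140, 2572,
         99,    0,    0]), array([-0.004,  0.   ,  0.004,  0.008,  0.012,  0.016,  0.02 ,  0.024,
        0.028,  0.032,  0.036,  0.04 ,  0.044,  0.048,  0.052,  0.056,
        0.06 ,  0.064,  0.068,  0.072,  0.076,  0.08 ,  0.084,  0.088,
        0.092,  0.096]))
66 [(np.int64(416), np.int64(393), np.int64(0)), (np.int64(441), np.int64(391), np.int64(1)), (np.int64(468), np.int64(388), np.int64(-1))] [ 0 89 79]
70 [(np.int64(416), np.int64(389), np.int64(-2)), (np.int64(441), np.int64(380), np.int64(37)), (np.int64(468), np.int64(383), np.int64(-1))] [118 120 116]
74 [(np.int64(419), np.int64(375), np.int64(57)), (np.int64(441), np.int64(373), np.int64(56)), (np.int64(465), np.int64(371), np.int64(56))] [106 105 107]
78 [(np.int64(418), np.int64(371), np.int64(55)), (np.int64(4
[... 4235 characters left out ...]
np.int64(25)), (np.int64(453), np.int64(223), np.int64(15))] [119 118 120]
190 [(np.int64(397), np.int64(223), np.int64(15)), (np.int64(424), np.int64(223), np.int64(27)), (np.int64(453), np.int64(217), np.int64(12))] [135 136 135]
194 [(np.int64(396), np.int64(217), np.int64(14)), (np.int64(423), np.int64(217), np.int64(25)), (np.int64(452), np.int64(211), np.int64(14))] [123 123 124]
198 [(np.int64(395), np.int64(211), np.int64(15)), (np.int64(422), np.int64(208), np.int64(15)), (np.int64(452), np.int64(205), np.int64(13))] [207 198 201]
202 [(np.int64(393), np.int64(201), np.int64(1)), (np.int64(420), np.int64(198), np.int64(0)), (np.int64(451), np.int64(195), np.int64(-1))] [ 27 149 135]
```

The wrist view shows the charger clearly: the pack top spans rows 82–158 and the ribs are at (264,188). The measured heights of 82, 56 and 26 mm match the given sizes. Bed origin is about (434,318) mm with yaw -0.103. I'll press the ribs now.

```bash
python3 - <<'E'
from h import *
o=np.array([.4338,.3183,.028]);B=bedR(-.103)
p=o+B@[0,-.097,-.002];print(p)
go(p+[0,0,.03],tool(B));go(p-[0,0,.007],tool(B))
E
```

```text
[0.42382666 0.22181408 0.026     ]
offset [-0.0637  1.3677 -0.1536] turn [0.0008 0.0056 0.0006] dist 275.548720048243
offset [-0.0638  1.5527 -0.1535] turn [0.0008 0.0056 0.0006] dist 312.3084899215562
```

```bash
python3 -m pendant '{"offset":[[-0.02,0.25,-0.04],[-0.04,0.5,-0.08],[-0.05,0.75,-0.12],[-0.064,0.95,-0.154],[-0.064,0.98,-0.154],[-0.064,0.98,-0.154]],"turn":[[0,0,0],[0,0,0],[0,0,0],[0,0.006,0],[0,0.006,0],[0,0.006,0]]}' 0 && python3 -m pendant '{"offset":[[0,0.2,0],[0,0.35,0],[0,0.42,0],[0,0.45,0],[0,0.48,0],[0,0.51,0],[0,0.54,0],[0,0.56,0],[0,0.57,0]],"turn":[[0,0,0],[0,0,0],[0,0,0],[0,0,0],[0,0,0],[0,0,0],[0,0,0],[0,0,0],[0,0,0]]}'; python3 -c "
from h import *
o=np.array([.4338,.3183,.028]);B=bedR(-.103)
print((B.T@(manip.get_obs()['position']-o)*1000).round(1))
p,d,X=shot('wrist','w2')"
```

```text
clock: 2.28
position: [0.4239, 0.2229, 0.1344]
ee_rot: [0.706, -0.036, 0.036, -0.706]
ft_force: [0.3, -0.0, 0.8]
grip_width: -0.0
clock: 3.4
position: [0.4242, 0.2231, 0.0205]
ee_rot: [-0.706, 0.035, -0.036, 0.706]
ft_force: [-0.7, -0.3, 5.2]
grip_width: 0.001
[  0.3 -95.7  -7.5]
```

View pics/w2.png

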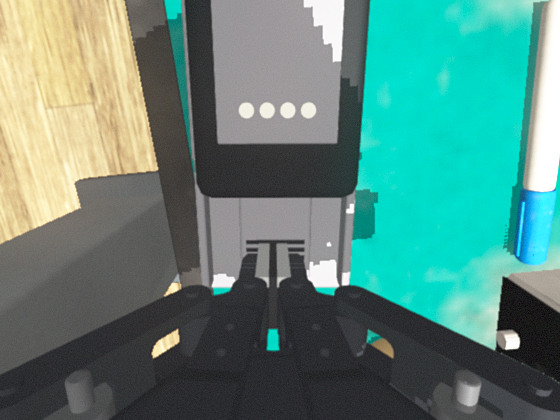

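Force is 5.2 N, about 5 mm of travel. The pack's near edge is at row 195. I'll press a bit deeper and compare where that edge lies.

```bash
cat >> m.py <<'E'
def packtop(X,lo=.074,hi=.095):
    m=(X[...,2]>lo)&(X[...,2]<hi)&(abs(X[...,0]-.433)<.04)
    return X[m]
E
python3 -m pendant '{"offset":[[0,0.005,0],[0,0.01,0],[0,0.012,0],[0,0.014,0],[0,0.014,0]],"turn":[[0,0,0],[0,0,0],[0,0,0],[0,0,0],[0,0,0]]}'; python3 - <<'E'
from m import *
o=np.array([.4338,.3183,.028]);B=bedR(-.103)
print(((manip.get_obs()['position']-o)@B*1000).round(1))
a=np.load("pics/w2.npz")["X"];p,d,b=shot('wrist','w3')
for X in(a,b):
    L=(X-o)@B*1000; m=(abs(L[...,0])<15)&(L[...,2]>45)&(L[...,2]<60)&(L[...,1]>-75)
    print(np.percentile(L[m][:,1],[0.5,2]),L[m][:,2].mean())
E
```

```text
clock: 4.08
position: [0.4244, 0.2231, 0.0185]
ee_rot: [-0.706, 0.036, -0.036, 0.706]
ft_force: [-4.4, -3.0, 16.0]
grip_width: 0.001
[  0.5 -95.6  -9.5]
[-48.63496088 -47.44827873] 54.5079471326976
[-55.3041991  -54.06483345] 54.57548304923094
```

```bash
python3 -m pendant '{"offset":[[0,0,0],[0,0,0],[0,-0.1,0],[0,-0.3,0],[0,-0.5,0],[0,-0.7,0],[0,-0.7,0]],"turn":[[0,0,0],[0,0,0],[0,0,0],[0,0,0],[0,0,0],[0,0,0],[0,0,0]]}' 100; python3 - <<'E'
from m import *
o=np.array([.4338,.3183,.028]);B=bedR(-.103)
p,d,X=shot('wrist','w4')
L=(X-o)@B; m=(abs(L[...,0])<.04)&(L[...,2]>.045)&(L[...,2]<.062)&(L[...,1]>-.1)&(L[...,1]<.06)
P=X[m];c,y=rect(P,"pack")
A=np.c_[P[:,:2]-P[:,:2].mean(0),np.ones(len(P))];print("plane",np.linalg.lstsq(A,P[:,2],rcond=None)[0], "local c",((np.array([c[0]/1000,c[1]/1000,.082])-o)@B*1000).round(1))
E
```

```text
clock: 5.0
position: [0.4256, 0.224, 0.1613]
ee_rot: [-0.705, 0.034, -0.038, 0.708]
ft_force: [0.1, -0.0, -0.6]
grip_width: 1.003
pack 9249 c [433.  308.2] size [90.1 45.2] yaw -0.0994 z [0.0805 0.0831 0.0848]
plane [-0.00355731 -0.02734289  0.08292127] local c [  0.3 -10.1  54. ]
```

The pack is freed: it has moved about 10 mm out and sits 1.5° nose down, as described. Next I grip it.

```bash
python3 - <<'E'
from h import *
B=bedR(-.102,-.026)
p=np.array([.4333,.3082,.0288])+B@[0,0,.016]
go(p+B@[0,0,.07],tool(B));go(p,tool(B))
E
```

```text
offset [-0.0009  0.2241  0.4366] turn [-0.036   0.0005  0.0034] dist 98.15449614342663
offset [-0.0018  0.574   0.4267] turn [-0.036   0.0005  0.0034] dist 143.04144339495258
```

```bash
python3 -m pendant '{"offset":[[0,0.06,0.2],[0,0.12,0.4],[0,0.2,0.437],[0,0.224,0.437],[0,0.3,0.435],[0,0.4,0.432],[0,0.5,0.429],[0,0.55,0.427],[0,0.574,0.427],[0,0.574,0.427]],"turn":[[-0.01,0,0],[-0.02,0,0],[-0.036,0,0],[-0.036,0,0],[-0.036,0,0],[-0.036,0,0],[-0.036,0,0],[-0.036,0,0],[-0.036,0,0],[-0.036,0,0]]}' 100; python3 -c "
from h import *
B=bedR(-.102,-.026)
p=np.array([.4333,.3082,.0288])+B@[0,0,.016]
go(p,tool(B))"
```

```text
clock: 6.3
position: [0.4339, 0.3084, 0.0449]
ee_rot: [0.715, -0.036, 0.037, -0.697]
ft_force: [-0.5, 0.6, 0.8]
grip_width: 1.002
offset [-0.0027  0.0007  0.0006] turn [-0.0002 -0.0001  0.0036] dist 0.5757188513892957
```

```bash
python3 -m pendant '{"offset":[[0,0,0],[0,0,0],[0,0,0],[0,0,0],[0,0,0]],"turn":[[0,0,0],[0,0,0],[0,0,0],[0,0,0],[0,0,0]]}' 0 60; python3 -c "
from h import *
o=np.array([.4338,.3183,.028]);B=bedR(-.103)
# draw 105 mm back from home along bed, level, +1mm
p=np.array([.4333,.3082,.0288])+bedR(-.102,-.026)@[0,0,.016]
go(p+B@[0,-.04,.0007],tool(B));go(p+B@[0,-.1,.001],tool(B));"
```

```text
clock: 6.92
position: [0.4341, 0.3087, 0.0454]
ee_rot: [0.715, -0.035, 0.037, -0.697]
ft_force: [-1.1, -1.4, 5.6]
grip_width: 0.509
offset [-0.0038  0.0046 -0.2008] turn [0.0321 0.0012 0.004 ] dist 40.16821641035654
offset [-0.004   0.0107 -0.5007] turn [0.0321 0.0012 0.004 ] dist 100.16505928476052
```

```bash
python3 -m pendant '{"offset":[[0,0,-0.05],[0,0.001,-0.1],[0,0.002,-0.17],[-0.002,0.003,-0.24],[-0.002,0.004,-0.31],[-0.002,0.005,-0.38],[-0.002,0.007,-0.45],[-0.002,0.008,-0.5],[-0.002,0.008,-0.5]],"turn":[[0,0,0],[0.01,0,0],[0.02,0,0],[0.032,0,0],[0.032,0,0],[0.032,0,0],[0.032,0,0],[0.032,0,0],[0.032,0,0]]}'; python3 -c "
from h import *
o=np.array([.4338,.3183,.028]);B=bedR(-.103)
print(((manip.get_obs()['position']-o)@B*1000).round(1))
go(manip.get_obs()['position']+[0,0,.1])"
```

```text
clock: 8.05
position: [0.4232, 0.2082, 0.046]
ee_rot: [0.707, -0.036, 0.037, -0.706]
ft_force: [0.1, 0.1, -3.9]
grip_width: 0.506
[   0.7 -110.6   18. ]
offset [ 1.2e-03 -5.0e-01 -4.0e-04] turn [0. 0. 0.] dist 100.00000000000003
```

```bash
python3 -m pendant '{"offset":[[0,-0.1,0],[0,-0.35,0],[0,-0.6,0],[0,-0.85,0],[0,-1,-0.2],[0,-1,-0.5],[0,-1,-0.8],[0,-1,-1],[0,-1,-1]],"turn":[[0,0,0],[0,0,0],[0,0,0],[0,0,0],[0,0,0],[0,0,0],[0,0,0],[0,0,0],[0,0,0]]}'; python3 -c "
from h import *
go([.44,-.27,.36],tool(bedR(-.15)))"
```

```text
clock: 9.18
position: [0.4019, 0.0071, 0.2464]
ee_rot: [0.706, -0.037, 0.039, -0.706]
ft_force: [-0.4, 0.0, -3.2]
grip_width: 0.51
offset [ 0.3397 -0.5673 -1.3573] turn [-0.0001  0.0541  0.0034] dist 301.950148269674
```

```bash
python3 -m pendant '{"offset":[[0.08,-0.14,-0.25],[0.16,-0.28,-0.5],[0.24,-0.42,-0.75],[0.3,-0.55,-1],[0.34,-0.567,-1],[0.34,-0.567,-1]],"turn":[[0,0.01,0],[0,0.03,0],[0,0.05,0],[0,0.054,0],[0,0.054,0],[0,0.054,0]]}' && python3 -m pendant '{"offset":[[0,0,-0.2],[0,0,-0.36],[0,0,-0.36],[0,0,-0.36]],"turn":[[0,0,0],[0,0,0],[0,0,0],[0,0,0]]}'; python3 - <<'E'
from m import *
p,d,X=shot("wrist","w5")
z=X[...,2]
m=((X[...,0]>.36)&(X[...,0]<.53)&(X[...,1]>-.3)&(X[...,1]<-.02)&(z>.005)&(z<.14))
v,u=np.where(m);print(u.min(),u.max(),v.min(),v.max());rect(X[m],"logger")
E
```

```text
clock: 9.93
position: [0.4487, -0.1975, 0.3596]
ee_rot: [0.705, -0.052, 0.053, -0.705]
ft_force: [0.0, 0.4, -4.8]
grip_width: 0.507
clock: 10.42
position: [0.4385, -0.2668, 0.359]
ee_rot: [-0.705, 0.051, -0.052, 0.705]
ft_force: [0.0, 0.0, -4.9]
grip_width: 0.511
221 317 0 160
logger 8387 c [ 442.  -147.1] size [232.7 110. ] yaw -0.3231 z [0.0107 0.0554 0.0983]
```

View pics/w5.png

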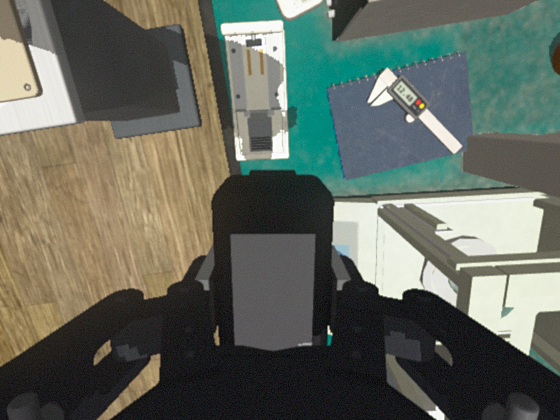

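The logger is fully in view: stop at row 30, gold contacts at (254,60), paddle at (260,135), mouth end at row 158. I'll fit its frame from the depth cloud.

```bash
cat > lg.py <<'E'
from m import *
import sys
def fit(X,u0,u1,v0,v1,prof=True):
    mids=[];wid=[]
    Lp=[];Rp=[]
    for v in range(v0,v1):
        r=X[v,u0:u1]; k=np.where((r[:,2]>.012)&(r[:,2]<.16))[0]
        if len(k)<20: continue
        a,b=r[k[0]],r[k[-1]]; Lp.append(a);Rp.append(b)
    Lp=np.array(Lp);Rp=np.array(Rp); w=np.linalg.norm(Lp[:,:2]-Rp[:,:2],axis=1); 
    g=abs(w-np.median(w))<3e-3; print("rows",g.sum(),"width",np.median(w)*1000)
    M=(Lp+Rp)[g]/2
    c=np.polyfit(M[:,1],M[:,0],1); y=-np.arctan(c[0]); 
    for nm,e in(("L",Lp[g]),("R",Rp[g])): print(nm,"yaw",-np.arctan(np.polyfit(e[:,1],e[:,0],1)[0]).round(4))
    print("yaw",y.round(4),"x at y=-.12:",(np.polyval(c,-.12)*1000).round(1))
    return y,c
E
python3 - <<'E'
from lg import *
z=np.load("pics/w5.npz");X=z["X"]
y,c=fit(X,212,298,22,158)
B=bedR(y); o=np.array([np.polyval(c,-.12),-.12,0])
L=(X-o)@B*1000; p=z["p"]
m=(abs(L[...,0])<45)&(abs(L[...,1])<160)&(L[...,2]>5); m[162:]=0
q=L[m]
for lo in range(-130,110,6):
    row=[]
    for a,b in((-40,-34),(-31,-22),(-10,10),(22,31),(34,40)):
        s=q[(q[:,1]>=lo)&(q[:,1]<lo+6)&(q[:,0]>a)&(q[:,0]<b)]; row.append(round(float(np.median(s[:,2])),1) if len(s) else None)
    print(lo+3,row)
E
```

```text
rows 122 width 70.58448581725749
L yaw -0.0953
R yaw -0.093
yaw -0.0941 x at y=-.12: 436.3
-127 [10.7, 11.5, 11.5, 11.7, 10.8]
-121 [26.6, 17.0, 28.6, 16.5, 12.0]
-115 [28.8, 18.5, 30.9, 18.0, 11.4]
-109 [31.0, 20.1, 32.6, 19.8, 11.5]
-103 [31.7, 21.7, 34.1, 21.4, 30.9]
-97 [32.8, 23.1, 35.2, 22.7, 11.1]
-91 [35.3, 24.7, 37.0, 24.6, 10.8]
-85 [35.9, 25.8, 38.4, 26.3, 11.8]
-79 [39.3, 27.7, 40.3, 28.0, 11.2]
-73 [39.8, 29.7, 45.2, 29.1, 11.0]
-67 [34.5, 31.1, 49.7, 31.0, 11.2]
-61 [45.9, 57.2, 47.0, 57.3, 10.7]
-55 [47.8, 58.5, 48.5, 58.9, 10.8]
-49 [50.3, 60.5, 50.0, 60.5, 48.1]
-43 [50.7, 61.9, 51.9, 62.2, 11.8]
-37 [52.9, 63.6, 53.4, 63.7, 10.8]
-31 [54.7, 65.1, 54.8, 64.8, 11.3]
-25 [55.9, 66.8, 56.4, 66.7, 12.1]
-19 [58.1, 68.4, 58.3, 68.0, 11.5]
-13 [59.3, 69.7, 59.9, 69.9, 57.7]
-7 [61.9, 71.7, 61.6, 71.6, 59.0]
-1 [62.6, 73.0, 63.2, 73.2, 36.3]
5 [64.2, 74.8, 64.8, 74.9, 11.2]
11 [65.8, 76.0, 67.4, 76.4, 12.1]
17 [67.6, 78.0, 76.6, 77.7, 66.2]
23 [96.1, 98.0, 96.9, 97.5, 68.9]
29 [98.2, 99.4, 99.1, 98.9, 68.7]
35 [None, None, None, None, 10.1]
41 [None, 69.9, 72.1, 71.7, 11.0]
47 [None, None, None, None, None]
53 [None, None, None, None, None]
59 [None, None, None, None, 13.0]
65 [None, None, None, None, 15.3]
71 [None, None, None, None, 17.3]
77 [None, None, None, None, 17.4]
83 [None, None, None, 6.5, None]
89 [None, None, None, None, None]
95 [None, None, None, None, None]
101 [None, None, None, None, None]
107 [None, None, None, None, None]
```

```bash
cat >> lg.py <<'E'
def rails(X,o,yaw,vmax,pitch=.26,ylo=-.055,yhi=.01):
    # o: world point on the channel floor; returns bed coords of the rail-top edges in slabs
    B=bedR(yaw,pitch);L=(X-o)@B*1000;L=L[:vmax].reshape(-1,3)
    print("floor",[np.median(L[(abs(L[:,0])<9)&(abs(L[:,1]-t)<4)&(abs(L[:,2])<6),2]).round(1) for t in(-30,-15,0,15)])
    out=[]
    for t in np.arange(-42,44,6):
        s=L[(abs(L[:,1]-t)<3)&(abs(L[:,2]-10)<3.5)&(abs(L[:,0])<42)]
        l=s[s[:,0]<0,0];r=s[s[:,0]>0,0]
        if len(l)>8 and len(r)>8: out.append([t,l.min(),l.max(),r.min(),r.max()])
    out=np.array(out);print(out.round(1))
    md=(out[:,1]+out[:,4])/2;mi=(out[:,2]+out[:,3])/2
    print("outer mid",np.median(md),"inner mid",np.median(mi),"slopes",np.polyfit(out[:,0],md,1)[0],np.polyfit(out[:,0],mi,1)[0])
    s=L[(abs(L[:,0])<30)&(abs(L[:,1]-50)<20)&(abs(L[:,2]-28)<4)]
    print("stop top y",np.percentile(s[:,1],[1,5,50,95]).round(1) if len(s) else None)
    return L
E
python3 - <<'E'
from lg import *
z=np.load("pics/w5.npz");X=z["X"]
# floor height 58 at bed origin: local y=-22 from (x@-.12) 
yaw=-.0941;B=bedR(yaw);o=np.array([.4363,-.12,0])+B@[0,-.021,.058]
print(o);rails(X,o,yaw,162)
E
```

```text
[ 0.43432682 -0.14090709  0.058     ]
floor [np.float64(-0.3), np.float64(-0.5), np.float64(-0.2), np.float64(-0.2)]
[[-42.  -31.  -17.6  17.4  29.6]
 [-36.  -30.9 -15.5  14.9  29.8]
 [-30.  -31.2 -15.   15.3  30.1]
 [-24.  -30.9 -15.8  15.6  30.3]
 [-18.  -31.2 -15.3  14.7  30.5]
 [-12.  -30.9 -14.9  15.   30.7]
 [ -6.  -30.9 -15.5  15.2  30.9]
 [  0.  -30.8 -15.   15.6  29.9]
 [  6.  -31.2 -15.5  14.7  30.1]
 [ 12.  -30.7 -15.   15.   30.4]
 [ 18.  -31.  -15.5  15.4  30.7]
 [ 24.  -30.3 -14.9  14.7  30.8]
 [ 30.  -31.1 -15.7  14.8  30.9]
 [ 36.  -30.8  -0.5   0.5  30.1]
 [ 42.  -30.9  -0.    0.9  30.3]]
outer mid -0.29606719853330965 inner mid -0.08142925678863033 slopes 0.004912477307933361 0.0020342500213265296
stop top y [48.9 49.4 54.8 60. ]
```

Rails sit at ±31 and ±15.2, symmetric to 0.3 mm, and the floor and slope match. Before inserting I'll check how the pack sits in the grip, from the same picture.

```bash
python3 - <<'E'
from lg import *
z=np.load("pics/w5.npz");X=z["X"]
R=Ro.from_quat([-0.705,0.051,-0.052,0.705]).as_matrix();t=np.array([.4385,-.2668,.359])
T=(X-t)@R*1000
m=np.zeros(T.shape[:2],bool);m[165:345,200:345]=1
m&=(T[...,1]<-30)&(T[...,1]>-50)&(abs(T[...,0])<30)
P=T[m];print(len(P),P.min(0),P.max(0),np.median(P,0))
print("edges z",np.percentile(P[:,2],[.5,99.5]),"x",np.percentile(P[:,0],[.5,99.5]))
k=(abs(P[:,0])<12)&(P[:,2]>-15)&(P[:,2]<36);A=np.c_[P[k][:,0],P[k][:,2],np.ones(k.sum())];print("top plane a x+b z+c",np.linalg.lstsq(A,P[k][:,1],rcond=None)[0])
for s in(-1,1):
    e=[]
    for a in range(-15,38,4):
        q=P[abs(P[:,2]-a)<2]; e.append((a,np.percentile(s*q[:,0],99)*s if len(q) else np.nan))
    e=np.array(e); e=e[np.isfinite(e[:,1])];print("side",np.polyfit(e[:,0],e[:,1],1))
yaw=-.0955;B=bedR(yaw,.26);o=np.array([.4344,-.1400,.0578])
for yy,zz in((-.12,.003),(-.105,.001)):
    p=o+B@[0,yy,zz+.0165]; print(p); go(p+B@[0,0,.06],tool(B)); go(p,tool(B))
E
```

```text
19470 [-28.75237274 -49.94741071 -20.00118889] [ 27.18341895 -30.03833007  43.72147934] [ -0.70942072 -37.60090796  14.64695336]
edges z [-17.13644842  43.35562666] x [-25.41864987  24.05594009]
top plane a x+b z+c [ 4.23915882e-03  1.40792077e-02 -3.80963140e+01]
side [ 2.30269544e-02 -2.31754092e+01]
side [-0.02772666 22.04418986]
[ 0.42286398 -0.2604286   0.04579494]
offset [-0.0801  1.2767 -0.0577] turn [ 0.3305 -0.063   0.0097] dist 256.09779020888203
offset [-0.0843  1.5666  0.0193] turn [ 0.3305 -0.063   0.0097] dist 313.80129184184153
[ 0.42429525 -0.24548699  0.04771837]
offset [-0.0839  1.2671  0.0173] turn [ 0.3305 -0.063   0.0097] dist 253.99536930256778
offset [-0.0881  1.557   0.0942] turn [ 0.3305 -0.063   0.0097] dist 312.4721111377524
```

```bash
python3 - <<'E'
from lg import *
X=np.load("pics/w1.npz")["X"];o=np.array([.4338,.3183,.028]);L=(X-o)@bedR(-.103)
m=(abs(L[...,0])<.012)&(abs(L[...,1])<.04)&(L[...,2]>.048)&(L[...,2]<.06);q=L[m]
print("w1 home pack slope dz/dy",np.polyfit(q[:,1],q[:,2],1))
yaw=-.0955;B=bedR(yaw,.26);Bt=bedR(yaw,.268);o=np.array([.4346,-.1400,.0578])
p=o+B@[0,-.115,.0015+.016]; print(p); go(p+B@[0,-.01,.08],tool(Bt)); go(p,tool(Bt))
E
```

```text
w1 home pack slope dz/dy [-0.00202851  0.05460489]
[ 0.42357375 -0.25510685  0.04514756]
offset [-0.0767  1.1961 -0.1047] turn [ 0.3407 -0.063   0.01  ] dist 240.6273406232424
offset [-0.0847  1.5699  0.0461] turn [ 0.3407 -0.063   0.01  ] dist 314.56504089548855
```

```bash
python3 -m pendant '{"offset":[[-0.01,0.15,-0.02],[-0.02,0.35,-0.03],[-0.04,0.55,-0.05],[-0.06,0.75,-0.08],[-0.07,0.9,-0.1],[-0.077,0.95,-0.105],[-0.077,0.95,-0.105]],"turn":[[0.05,-0.01,0],[0.1,-0.02,0],[0.2,-0.04,0],[0.28,-0.05,0.01],[0.34,-0.063,0.01],[0.34,-0.063,0.01],[0.34,-0.063,0.01]]}'; python3 - <<'E'
from lg import *
X=np.vstack([cloud(n,None,np.load(f"pics/{n}0.npz")["d"]).reshape(-1,3) for n in("top","scene")])
for a in(.36,.40,.44,.48,.52):
    print(a,[ (lambda s: round(float(np.percentile(s,98)),3) if len(s)>3 else None)(X[(X[:,0]>=a)&(X[:,0]<a+.04)&(X[:,1]>=b)&(X[:,1]<b+.03)&(X[:,2]<.6)][:,2]) for b in np.arange(-.48,-.24,.03)])
yaw=-.0955;B=bedR(yaw,.26);Bt=bedR(yaw,.268);o=np.array([.4346,-.1400,.0578])
p=o+B@[0,-.115,.0015+.016]; go(p+B@[0,0,.04],tool(Bt)); go(p,tool(Bt))
E
```

```text
clock: 11.35
position: [0.421, -0.2845, 0.1692]
ee_rot: [-0.606, 0.029, -0.037, 0.794]
ft_force: [0.7, 0.1, -3.5]
grip_width: 0.508
0.36 [0.006, 0.006, 0.004, 0.006, 0.005, 0.006, 0.006, 0.016]
0.4 [0.004, 0.004, 0.076, 0.027, 0.005, 0.004, 0.005, 0.018]
0.44 [0.061, 0.059, 0.058, 0.057, 0.055, 0.05, 0.008, 0.027]
0.48 [0.073, 0.072, 0.072, 0.071, 0.068, 0.063, 0.008, 0.007]
0.52 [0.299, 0.289, 0.082, 0.082, 0.082, 0.075, 0.017, 0.017]
offset [-0.0007  0.4374 -0.0201] turn [ 0.0014  0.0011 -0.0011] dist 87.56776433671963
offset [-5.000e-04  6.374e-01 -2.150e-02] turn [ 0.0014  0.0011 -0.0011] dist 127.54674633542736
```

```bash
python3 - <<'E'
from lg import *
yaw=-.0955;B=bedR(yaw,.26);Bt=bedR(yaw,.268);o=np.array([.4346,-.1400,.0578])
p=o+B@[0,-.105,.0015+.016]; go(p+[0,0,.04],tool(Bt)); go(p,tool(Bt))
E
```

```text
offset [-0.0006  0.4448  0.0812] turn [ 0.0014  0.0011 -0.0011] dist 90.43177235097909
offset [-5.000e-04  6.377e-01  2.850e-02] turn [ 0.0014  0.0011 -0.0011] dist 127.67064094659905
```

```bash
python3 -m pendant '{"offset":[[0,0.1,0.04],[0,0.2,0.08],[0,0.32,0.082],[0,0.44,0.082],[0,0.5,0.065],[0,0.56,0.05],[0,0.6,0.04],[0,0.638,0.0285],[0,0.638,0.0285],[0,0.638,0.0285]],"turn":[[0,0,0],[0,0,0],[0,0,0],[0,0,0],[0,0,0],[0,0,0],[0,0,0],[0,0,0],[0,0,0],[0,0,0]]}'; python3 - <<'E'
from lg import *
yaw=-.0955;B=bedR(yaw,.26);Bt=bedR(yaw,.268);o=np.array([.4346,-.1400,.0578])
print(((manip.get_obs()['position']-o)@B*1000).round(1))
p,d,X=shot("wrist","w6")
p=o+B@[0,-.105,.0015+.016]; go(p,tool(Bt))
L=rails(X,np.array([.4340,-.14,.0578]),yaw,420)
E
```

```text
clock: 12.6
position: [0.4247, -0.2457, 0.0479]
ee_rot: [-0.606, 0.029, -0.037, 0.794]
ft_force: [0.3, 0.0, -3.7]
grip_width: 0.508
[   0.2 -105.2   17.7]
offset [-0.0012  0.0015  0.0006] turn [ 0.0016  0.0011 -0.0006] dist 0.40947151735510023
floor [np.float64(0.1), np.float64(0.1), np.float64(0.2), np.float64(0.1)]
[[-42.  -30.3 -14.4  15.5  31.8]
 [-36.  -30.4 -14.1  15.4  31.7]
 [-30.  -30.4 -14.   15.6  32. ]
 [-24.  -30.5 -14.4  15.5  31.8]
 [-18.  -30.4 -14.2  15.7  31.7]
 [-12.  -30.4 -14.1  15.5  31.7]
 [ -6.  -30.5 -14.2  15.4  31.8]
 [  0.  -30.4 -14.2  15.5  31.7]
 [  6.  -30.4 -14.   15.4  31.8]
 [ 12.  -30.3 -14.4  15.7  31.6]]
outer mid 0.6621032750610549 inner mid 0.6615286190787435 slopes -0.0012783941743610638 0.0004316020511963074
stop top y None
```

View pics/w6.png

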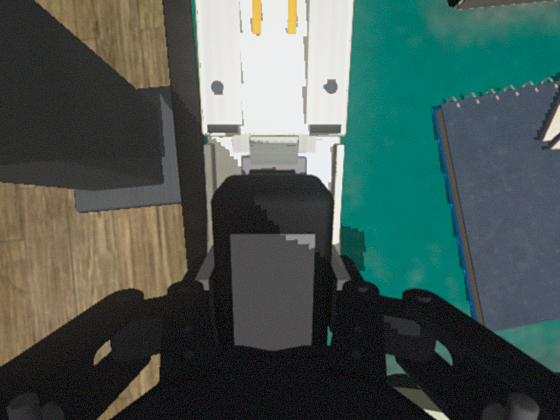

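The pack is lined up with the mouth: rails symmetric about the centre to within 0.7 mm, slope and yaw matching. I'll shift 0.4 mm sideways, lower 0.5 mm, and start the insertion.

```bash
python3 -m pendant '{"offset":[[0.002,0.0025,0.02],[0.002,0.0025,0.04],[0.002,0.003,0.06],[0.002,0.003,0.08],[0.002,0.0035,0.1],[0.002,0.0035,0.12],[0.002,0.004,0.14],[0.002,0.004,0.14]],"turn":[[0,0,0],[0,0,0],[0,0,0],[0,0,0],[0,0,0],[0,0,0],[0,0,0],[0,0,0]]}'; cat > st.py <<'E'
from lg import *
B=bedR(-.0955,.26);o=np.array([.4346,-.14,.0578]);s=manip.get_obs()
print("bed",((s['position']-o)@B*1000).round(2),"F bed",(s['ft_force']@B).round(1),"M",(s['torque']@B).round(2),s["clock"])
E
python3 st.py
```

```text
clock: 13.65
position: [0.428, -0.2178, 0.0548]
ee_rot: [-0.606, 0.028, -0.037, 0.794]
ft_force: [0.0, -0.3, -0.5]
grip_width: 0.503
bed [  0.81 -76.24  17.13] F bed [ 0.1 -0.4 -0.4] M [-0.04 -0.07  0.01] 13.65
```

```bash
python3 -m pendant '{"offset":[[0,0,0.025],[0,0.0005,0.05],[0,0.001,0.075],[0,0.001,0.1],[0,0.001,0.125],[0,0.0015,0.15],[0,0.0015,0.175],[0,0.002,0.2],[0,0.002,0.225],[0,0.002,0.25],[0,0.002,0.26],[0,0.002,0.26]],"turn":[[0,0,0],[0,0,0],[0,0,0],[0,0,0],[0,0,0],[0,0,0],[0,0,0],[0,0,0],[0,0,0],[0,0,0],[0,0,0],[0,0,0]]}'; python3 st.py
```

```text
clock: 15.15
position: [0.4327, -0.1673, 0.0682]
ee_rot: [-0.605, 0.028, -0.037, 0.795]
ft_force: [0.4, -0.2, 1.1]
grip_width: 0.509
bed [  0.76 -23.78  17.1 ] F bed [0.4 0.1 1.2] M [-0.33 -0.04 -0.03] 15.15
```

```bash
python3 -m pendant '{"offset":[[0,0,0.02],[0,0,0.04],[0,0.0005,0.055],[0,0.0005,0.07],[0,0.0005,0.08],[0,0.001,0.09],[0,0.001,0.1],[0,0.001,0.108],[0,0.001,0.115],[0,0.001,0.115]],"turn":[[0,0,0],[0,0,0],[0,0,0],[0,0,0],[0,0,0],[0,0,0],[0,0,0],[0,0,0],[0,0,0],[0,0,0]]}'; python3 st.py
```

```text
clock: 16.4
position: [0.4348, -0.1457, 0.0741]
ee_rot: [-0.606, 0.028, -0.037, 0.794]
ft_force: [-1.5, -5.7, 0.7]
grip_width: 0.507
bed [ 0.71 -1.33 17.2 ] F bed [-1.  -5.5  2.2] M [-1.81 -0.01 -0.02] 16.4
```

```bash
python3 -m pendant '{"offset":[[0,0,0.005],[0,0,0.01],[0,0,0.015],[0,0,0.018],[0,0,0.018]],"turn":[[0,0,0],[0,0,0],[0,0,0],[0,0,0],[0,0,0]]}'; python3 st.py
```

```text
clock: 17.02
position: [0.4349, -0.1426, 0.0748]
ee_rot: [-0.606, 0.029, -0.037, 0.794]
ft_force: [0.9, -4.5, -4.0]
grip_width: 0.51
bed [ 0.52  1.89 17.08] F bed [ 1.3 -5.3 -2.7] M [-1.63 -0.16 -0.07] 17.025
```

```bash
python3 -m pendant '{"offset":[[0,0,0.004],[0,0,0.008],[0,0,0.012],[0,0,0.012]],"turn":[[0,0,0],[0,0,0],[0,0,0],[0,0,0]]}'; python3 st.py
```

```text
clock: 17.52
position: [0.4349, -0.1406, 0.0753]
ee_rot: [-0.606, 0.029, -0.038, 0.794]
ft_force: [0.1, -5.2, -3.2]
grip_width: 0.505
bed [ 0.41  3.9  17.03] F bed [ 0.6 -5.8 -1.7] M [-1.72 -0.18 -0.03] 17.525
```

```bash
python3 -m pendant '{"offset":[[0,0,0.004],[0,0,0.008],[0,0,0.01],[0,0,0.01]],"turn":[[0,0,0],[0,0,0],[0,0,0],[0,0,0]]}'; python3 st.py
```

```text
clock: 18.02
position: [0.4349, -0.1401, 0.0755]
ee_rot: [-0.607, 0.029, -0.038, 0.793]
ft_force: [0.8, -8.9, -6.0]
grip_width: 0.507
bed [ 0.35  4.52 17.09] F bed [  1.7 -10.1  -3.5] M [-2.57 -0.33 -0.12] 18.025
```

```bash
python3 -m pendant '{"offset":[[0,0,0.005],[0,0,0.01],[0,0,0.01]],"turn":[[0,0,0],[0,0,0],[0,0,0]]}'; python3 st.py
```

```text
clock: 18.4
position: [0.4349, -0.1401, 0.0756]
ee_rot: [-0.609, 0.03, -0.039, 0.792]
ft_force: [1.4, -11.0, -7.6]
grip_width: 0.512
bed [ 0.28  4.52 17.21] F bed [  2.5 -12.4  -4.6] M [-3.08 -0.5   0.01] 18.4
```

It stopped at +4.5 mm in my frame with the force rising to 12 N, so the pack is against the stop. I'll ease back to the catch and then release.

```bash
python3 -m pendant '{"offset":[[0,0,-0.005],[0,0,-0.01],[0,0,-0.015],[0,0,-0.02],[0,0,-0.02]],"turn":[[0,0,0],[0,0,0],[0,0,0],[0,0,0],[0,0,0]]}'; python3 st.py
```

```text
clock: 19.02
position: [0.4346, -0.1431, 0.0746]
ee_rot: [-0.608, 0.029, -0.039, 0.792]
ft_force: [1.7, 1.4, -2.2]
grip_width: 0.504
bed [ 0.27  1.32 17.02] F bed [ 1.6  1.  -2.5] M [-0.2  -0.34 -0.03] 19.025
```

Force along the bed went from -12 N to +1 N after 3.2 mm, so the tooth is holding the pack. Release and withdraw straight up.

```bash
python3 -m pendant '{"offset":[[0,0,0],[0,0,0],[0,0,0],[0,0,0],[0,0,0],[0,-0.05,0],[0,-0.15,0],[0,-0.3,0],[0,-0.5,0],[0,-0.7,0],[0,-0.7,-0.2],[0,-0.7,-0.3]],"turn":[[0,0,0],[0,0,0],[0,0,0],[0,0,0],[0,0,0],[0,0,0],[0,0,0],[0,0,0],[0,0,0],[0,0,0],[0,0,0],[0,0,0]]}' 100; python3 - <<'E'
from lg import *
o=np.array([.4346,-.14,.0578]);B=bedR(-.0955,.26)
p,d,X=shot("wrist","w7")
L=(X-o)@B*1000
m=(abs(L[...,0])<35)&(L[...,2]>48)&(L[...,2]<60)&(abs(L[...,1])<70);P=L[m]
print("pack top",len(P),"y",np.percentile(P[:,1],[.5,99.5]),"x",np.percentile(P[:,0],[.5,99.5]),"z",np.percentile(P[:,2],[5,50,95]))
k=abs(P[:,0])<15;print(np.polyfit(P[k][:,1],P[k][:,2],1))
for t in range(-76,-40,3):
    s=L[(abs(L[...,0])<9)&(abs(L[...,1]-t)<1.5)&(L[...,2]<20)&(L[...,2]>-12)];print(t,np.round(np.median(s[:,2]),1) if len(s) else None,end="; ")
s=L[(abs(L[...,0])<30)&(abs(L[...,1]-55)<15)&(abs(L[...,2]-28)<3)];print("\nstop top y",np.percentile(s[:,1],[1,99]) if len(s) else None)
E
```

```text
clock: 20.52
position: [0.4252, -0.239, 0.196]
ee_rot: [-0.608, 0.029, -0.04, 0.792]
ft_force: [0.5, 0.7, 0.6]
grip_width: 0.996
pack top 6785 y [-44.16321946  44.06688862] x [-22.29324521  21.06300388] z [52.26371621 54.35909735 55.78548992]
[-1.81162773e-03  5.45836550e+01]
-76 -1.8; -73 -1.9; -70 -1.9; -67 -2.0; -64 -1.8; -61 -2.0; -58 -1.0; -55 1.0; -52 None; -49 None; -46 None; -43 None; 
stop top y [48.03352816 58.96304435]
```

View pics/w7.png

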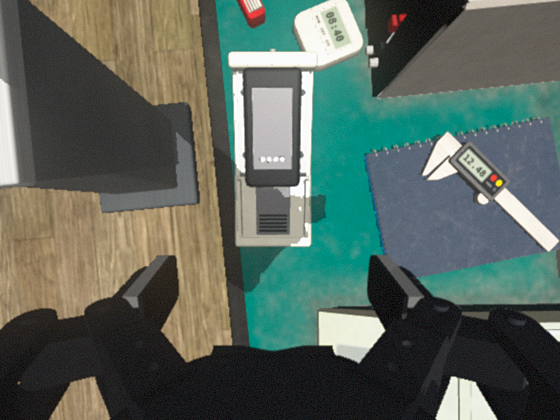

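The pack sits level in the logger with its ends at ±44 mm in the bed frame. The paddle is 1.9 mm below the floor, so the catch is up, and the fingers are clear. One numeric check on the bystanders, then I hand in.

```bash
python3 - <<'E'
from h import *
for n in("top","scene"):
    a=np.load(f"pics/{n}0.npz"); p,d,X=shot(n,n+"9")
    X0=cloud(n,None,a["d"]); 
    on=lambda X:(X[...,2]>-.01)&(X[...,2]<.12)&(X[...,0]>.36)&(X[...,0]<.75)&(abs(X[...,1])<.6)
    m=(abs(X[...,2]-X0[...,2])>.008)&on(X)&on(X0)
    m=cv2.morphologyEx(m.astype(np.uint8),cv2.MORPH_OPEN,np.ones((3,3),np.uint8))
    k,_,st,c=cv2.connectedComponentsWithStats(m)
    print(n,[(st[i,4],X[int(c[i][1]),int(c[i][0])].round(2).tolist()) for i in range(1,k)])
s=manip.get_obs();print(s["clock"],s["ft_force"].round(1),abs(s["joint_velocities"]).max())
E
```

```text
top [(np.int32(504), [0.44, 0.32, 0.03]), (np.int32(25), [0.45, -0.11, 0.1]), (np.int32(354), [0.43, -0.16, 0.11]), (np.int32(25), [0.42, -0.11, 0.1]), (np.int32(9), [0.41, -0.12, 0.12])]
scene [(np.int32(317), [0.47, 0.36, 0.03]), (np.int32(503), [0.41, -0.17, 0.11])]
20.675 [0.9 0.1 0.6] 0.02580315819672129
```

Only the charger's empty bed and the pack in the logger have changed.

```bash
python3 -c "
from workcell import manip
print(manip.hand_in())"
```

```text
the job is handed in; nothing more can be done
None
```

The battery pack is in the data logger, home against its catch, and I handed the job in at about 20.7 s of the 64 s allowed. I pressed the charger's catch and the ejector moved the pack about 10 mm. I then drew it about 110 mm out before lifting, and slid it up the logger until it met the stop.

**Forces:** the most I read at the wrist was about 17 N when pressing the charger's paddle, and 13–14 N at the logger's stop. Eased back 3.2 mm from the stop, the reading along the bed changed from -12 N to +1 N, so the tooth was holding the pack.

**Last look:**
- **Pack:** it lies level in the logger, with its ends at ±44 mm from my estimated home position. That estimate is uncertain by about 1–2 mm along the bed, because the pack met the stop at tool y +4.5 mm where +2.5 was expected.
- **Catch:** the logger's paddle measured 1.9 mm below the channel floor, which is the sprung-up position. The tooth itself is hidden behind the pack, so I judged it from the paddle and the force.
- **Gripper:** it is open and well clear of the pack.
- **Other things on the bench:** comparing depth before and after in the top and scene views showed changes only at the charger's bed and the logger. That check sees height changes over 8 mm, so a smaller shift would not show.

No check failed. The ejector's kick was less than the roughly 14 mm described, but the pack came out freely.

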